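# Hang the bending fork behind its drop flap

## Robot

A 6-joint arm with a two-finger parallel gripper is mounted at the origin on the work surface. World frame = base frame: x ahead of the robot, y to its left, z up, the work surface at z = 0. Lengths are in m, angles in rad, forces in N, time in s.
With the tool pointing down it reaches from about 0.35 to 0.975 m from the base axis. Payload 17.4 kg.
Tool frame: the origin (TCP) lies on the centre line of the jaws, within the pads' length; the fingertips stand 11 mm ahead of it and the grasp point (between the pads) lies 8 mm behind it; z points along the fingers, x is the direction in which the jaws open and shut, and the axes are right-handed (so a half turn about z gives the same grasp; the last joint's range is limited). The gripper opens to 85 mm and grips with 20 to 120 N. Pads are 22 mm wide; open, the fingers measure 114 mm over their backs; the gripper's body (76 mm by 85 mm) begins 54 mm behind the grasp point. The pads swing forward as they close: fully open they stand 13 mm farther back than shut.
Start: joints at [1.306, 0.116, 1.442, -0, 1.584, -0.038], TCP at [0.152, 0.658, 0.242] pointing down, gripper open.
Joint ranges: [-2.83, 2.83], [-0.83, 2.19], [0.07, 2.5], [-1.14, 4.28], [0.01, 3], [-2.97, 2.97]. Speed limits (rad/s): [1.89, 1.89, 2.22, 3.14, 3.14, 3.14].

## Interface

Orientations are given as a unit quaternion [w, x, y, z].
In Python, from rig import readout, capture, get_calibration, arm gives the robot as it stands.
- The arm moves only by the tool carry_out, never from a script. Its argument "targets" is a list that holds one entry, the list of rows, each a list of 6 numbers: the shift along the tool's x, y, z in m, then the turn, a rotation vector about the tool's x, y, z in rad. In form: [[[x, y, z, rx, ry, rz], ...]]. A call has 1 to 5 rows; each row is the pose to reach, as a shift and turn from the pose commanded when the call began, along the tool's axes at that moment; what a row does not reach only later rows make up. A row lasts 1/10 s, in which the tool goes at most 50 mm and 8.59 degrees, less where a joint would pass 70% of its speed; a pose out of reach is approached as far as the arm can. A call with a gripper value outside its range is refused whole. "fingers" is the closure, from -1 (fully open) to 1 (shut), so that 0 is half open, set as the call begins (left out, the last holds). The fingers move at their own pace and stop on an object; "grip_force" is the grip in N (left out, the last holds). Time passes only in rows, so rows that repeat a pose let the fingers close. It gives the time, the measured TCP pose, the force and the opening at its end, in the units of the state.
- readout.get_state(): the state, without advancing time (a new reading comes with each control period).
- capture(name): name is "scene" or "top"; returns (picture, depth): 384x512x3 uint8, blue, green, red; 384x512 float32, m along the optical axis (not along the pixel's ray), 0 where there is no reading.
- get_calibration(name): a dict with "mtx" (3x3 intrinsics, pixels), "camera_from_world" (4x4, takes a point from world to camera coordinates). Camera axes: x right, y up, looking along -z (the intrinsics and any distortion apply to the point x, -y, -z); pixel columns grow to the right and rows downward; lengths in m; the calibration is good to about 2 mm. A picture is of the moment at which its call begins. get_calibration takes no time and is no camera call.
- arm.hand_in(): hands the job in, once; it reports no verdict.
The state is a dict: "clock": time; "qpos": joint angles; "qvel": joint speeds; "effort": joint torques, N m; "position": TCP position; "tcp_rot": TCP orientation; "force": force on the tool from outside, world axes, zero at the start; "ft_torque": the same for the moment, N m; "width": opening from 0.0 (shut) to 1.0 (fully open).
Only numpy, scipy, OpenCV 4.12 (cv2) and the standard library are available. Lean on these libraries where they do the work, as an engineer would, in place of code of your own. Each camera call takes 0.05 s, during which the arm holds its last target. There are 200 camera calls.

## Task

Take the bending fork out of the oak tool stand and hang it by its eye on the empty peg of the rack, pushing it in past the brass drop flap until the flap has fallen shut in front of the eye. Before you let go, draw the fork back towards the peg's tip so that the eye bears on the shut flap with a gentle, steady pull of about 8 N for about a second, to feel that it is caught. Then leave the fork hanging straight and still behind the shut flap; never load the rack with more than about 20 N, and leave the other tools where they are.

Things in the scene. Friction and masses are not known exactly. Their poses are not given: they have to be found in the camera images.
- fork_eye (a point): Middle of the eye of the dark steel bending fork to hang (0.24-0.39 kg), upright in the oak stand, eye on top; 165 mm above its tine tips. z up, x = axis of the eye, y across. Eye 50 mm over flat outer sides (flat from 26 below to 8 mm above the point), 10 mm thick in x; opening 28 mm wide, from 14 below to 22 mm above. Grip across the flats from above: peg and flap pass between the fingers.
- fork_crown (a point): Underside of the arched crown of that fork's eye, 22 mm straight above the middle of the eye; the crown is 11 mm high. Held by the flats, the fork can pivot or slip in the fingers when pulled; about 40 N of grip holds it.
- peg_tip (a point): Middle of the tip of the rack's empty level steel peg, 235 mm above the bench. x runs along the peg, inward from tip to rail; z up. A 17 mm bead forms its first 10 mm, then it is 13 mm thick to a fixed shoulder collar (24 mm) at x = 74 mm (eye middle then at 69); rail face at x = 88. A hanging fork's eye middle is 15.5 mm below the axis. Nothing there rises over 52 mm above the axis.
- flap (a joint): Angle (rad) of the empty peg's brass gravity flap: 0 shut, hanging straight down to 2 mm above the peg; an eye pushed inward swings it in and up (stop at 1.35); it cannot swing outward. It falls shut once the eye's middle is about 30 mm inward of its hinge. With the crown over 9 mm above the peg the eye jams under it. 90 g, 15 mm wide, rolled edge 6 mm thick; hinge 36.5 mm above the peg axis.
- rack_keeper (a point): Top of the clamp block on the rail above the empty peg, 48 mm over its axis. It clamps the red arm carrying the flap: two cheeks, 24 mm wide in all, 32 to 43 mm above the peg axis. The arm is set in or out by hand: its hinge stands anywhere from 14 to 32 mm inward of the peg's tip and is not measured. The eye's middle is 8 mm inward of the hinge when it bears on the shut flap: feel for it.
- rack: Grey steel rack, bolted down: two uprights 270 mm apart and a 300 mm rail at 214 to 256 mm height with two pegs. Origin on the bench under the middle of the rail's front face; x inward along the pegs, away from the robot. The right peg (y = -75 mm) is empty, the left (y = +75 mm) holds a fork. More than 20 N between fork and rack or flap bends the light arm.
- stand: Oak block 80 x 150 x 65 mm (x, y, z), fixed on the bench, origin under its centre. The fork stands in a slot at y = +30 mm (16 x 44 mm, 55 mm deep, its floor 10 mm above the bench; 2 mm play), a drift in a round hole at y = -40 mm.
- drift_mid (a point): Middle of a steel drift (round punch, 20 mm thick, 105 mm long) standing in the stand's hole; leave it.
- hung_fork_eye (a point): Middle of the eye of an equal fork already hanging on the rack's left peg; leave it.
- hammer_grip (a point): A wooden-handled hammer, 260 mm long, lying on the bench, point on its handle near the head; leave it.
- wire_brush_grip (a point): A red-handled wire brush, 200 mm long, lying on the bench, point on its handle; leave it.
Not all that is in view belongs to the job. Leave any blue or red look-alike of the part that bears fork_eye alone.

How it is judged:
On the way, in this order (a step that is already met when the one before it is completed fails the run):
1. the fork's eye is on the empty peg and has lifted the flap (value of joint flap above 0.6 rad and x of fork_eye in the frame of peg_tip between 0.008 and 0.074 m and y of fork_eye in the frame of peg_tip between -0.009 and 0.009 m and z of fork_eye in the frame of peg_tip between -0.019 and 0.006 m), for 0.05 s.
2. the flap has fallen shut in front of the eye (value of joint flap below 0.1 rad and x of fork_eye in the frame of flap above 0.001 m and x of fork_eye in the frame of peg_tip between 0.008 and 0.074 m), for 0.1 s.
3. the eye is pulled against the shut flap with more than 4 N for 0.4 s (value of joint flap below 0.1 rad and contact force between fork and flap above 4 N and x of fork_eye in the frame of flap above 0.001 m), for 0.4 s.
At the end, for the whole second after the job is handed in: The fork hangs released and still on the right peg, crown on the peg (eye middle 11.5-19.5 mm below its axis, 8 mm sideways), between shut flap (<0.1 rad) and shoulder, upright within 0.15 rad; hung fork and drift moved under 20 mm, hammer and brush under 30 mm (all of step 2 and y of fork_eye in the frame of peg_tip between -0.008 and 0.008 m and z of fork_eye in the frame of peg_tip between -0.0195 and -0.0115 m and angle between fork_eye's own z axis and vertical below 0.15 rad and linear speed of fork below 0.03 m/s and distance of each of hung_fork_eye, drift_mid from where it was at the start of the episode below 0.02 m and distance of each of hammer_grip, wire_brush_grip from where it was at the start of the episode below 0.03 m); the robot touches nothing.
It fails at once if the fork loads the rack with more than 20 N (contact force between fork and rack above 20 N).
It fails at once if another tool is disturbed (distance of any of hung_fork_eye, drift_mid from where it was at the start of the episode above 0.02 m or distance of any of hammer_grip, wire_brush_grip from where it was at the start of the episode above 0.03 m).
It also fails if it takes over 59 s, if anything falls off the work surface, if the arm or the gripper's body presses on something with over 40 N, if the wrist force passes 120 N, or if a joint passes its speed limit or range.

## Working session

There is one attempt and no reset: what is moved stays moved. The work goes in short steps, Python scripts to look and compute and a tool call to move; the robot and the scene stay as the last step left them, time stands still between calls to the robot, and variables do not carry over. Pictures are saved under pics/ and viewed, about 8 in all and at most 12, crops included, and the job is handed in when it is done.

Besides the shell and the picture viewer there is one more tool, called as name([rows], argument=value, ...), one row to a line, values as JSON. carry_out: Moves the arm, as the interface text tells. Its arguments: {"type":"object","properties":{"targets":{"type":"array","items":{"type":"array","items":{"type":"array","items":{"type":"number"}}}},"fingers":{"type":"number"},"grip_force":{"type":"number"}},"required":["targets"]}

```bash
mkdir -p pics; ls
cat > h.py <<'E'
import numpy as np, cv2
from rig import readout, capture, get_calibration, arm
from scipy.spatial.transform import Rotation as R
def world(name,depth,pts):
    c=get_calibration(name);K=np.array(c["mtx"]);T=np.linalg.inv(np.array(c["camera_from_world"]))
    out=[]
    for u,v in pts:
        d=float(depth[int(round(v)),int(round(u))]);n=cv2.undistortPoints(np.array([[[u,v]]],float),K,np.array(c.get("dist",np.zeros(5)),float))[0,0]
        out.append((T@[n[0]*d,-n[1]*d,-d,1])[:3])
    return np.array(out)
def grid(name,depth):
    c=get_calibration(name);K=np.array(c["mtx"]);T=np.linalg.inv(np.array(c["camera_from_world"]))
    v,u=np.mgrid[:384,:512];p=np.stack([(u-K[0,2])/K[0,0]*depth,-(v-K[1,2])/K[1,1]*depth,-depth,np.ones_like(depth)],-1)
    return (p@T.T)[...,:3]
E
python3 - <<'E'
from h import *
np.set_printoptions(precision=4,suppress=True)
for n in("scene","top"):
    p,d=capture(n);np.save(n+"d.npy",d);cv2.imwrite(f"{n}.png",p);cv2.imwrite(f"pics/{n}0.png",cv2.resize(p,(800,600),interpolation=cv2.INTER_CUBIC));c=get_calibration(n);print(c)
s=readout.get_state();print({k:np.round(v,4) for k,v in s.items()})
E
```

```text
pics
{'mtx': array([[359.9958,   0.    , 256.5717],
       [  0.    , 359.9958, 186.475 ],
       [  0.    ,   0.    ,   1.    ]]), 'camera_from_world': array([[ 0.394 ,  0.9191,  0.0087, -0.1596],
       [-0.6698,  0.2806,  0.6875,  0.234 ],
       [ 0.6294, -0.2767,  0.7261, -1.2974],
       [ 0.    ,  0.    ,  0.    ,  1.    ]])}
{'mtx': array([[392.6178,   0.    , 262.2561],
       [  0.    , 392.6178, 190.2624],
       [  0.    ,   0.    ,   1.    ]]), 'camera_from_world': array([[-0.093 , -0.9956,  0.0054, -0.0203],
       [ 0.9701, -0.0894,  0.2255, -0.5487],
       [-0.224 ,  0.0262,  0.9742, -0.9537],
       [ 0.    ,  0.    ,  0.    ,  1.    ]])}
{'clock': np.float64(0.1), 'qpos': array([ 1.3062,  0.1164,  1.4422,  0.    ,  1.584 , -0.0378]), 'qvel': array([ 0.001 ,  0.0009, -0.0016, -0.0004, -0.0032,  0.0005]), 'effort': array([  0.0023, -73.3656, -63.3787,  -0.0001,   0.0052,  -0.0001]), 'position': array([0.1517, 0.6576, 0.2416]), 'tcp_rot': array([ 0.0003,  0.7826,  0.6226, -0.0004]), 'force': array([0.1125, 0.8291, 0.6   ]), 'ft_torque': array([-0.0117,  0.0737, -0.0291]), 'width': np.float64(0.9997)}
```

View pics/scene0.png

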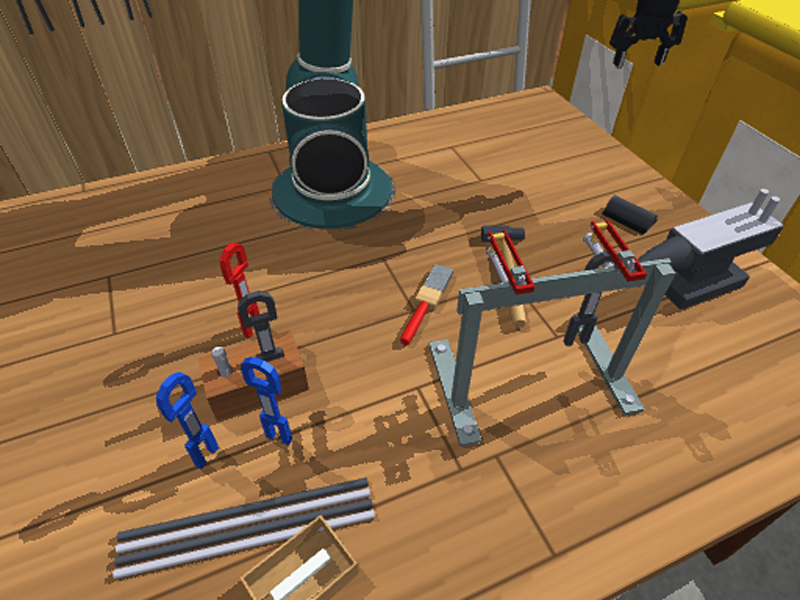

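View pics/top0.png

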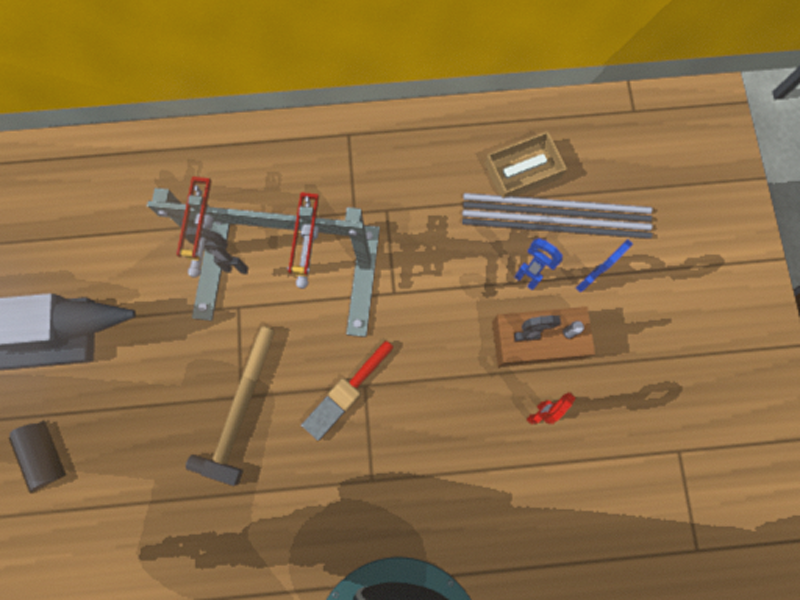

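The scene picture shows the dark fork at about (257,310) in the stand. The empty peg is the nearer one: scene (492,250), top (302,282). In the top view the fork is at (540,326), and a red look-alike stands about 80 mm in front of it. I'll measure these from depth.

Run:
```python
from h import *
np.set_printoptions(precision=4,suppress=True)
s=1.5625
D={n:np.load(n+"d.npy") for n in("scene","top")};G={n:grid(n,D[n]) for n in D};I={n:cv2.imread(n+".png") for n in D}
def pts(n,x0,y0,x1,y1,zmin,zmax,f=None):
    a=G[n][int(y0/s):int(y1/s),int(x0/s):int(x1/s)];c=I[n][int(y0/s):int(y1/s),int(x0/s):int(x1/s)].astype(int)
    m=(a[...,2]>zmin)&(a[...,2]<zmax)
    if f: m&=f(c)
    return a[m]
grey=lambda c:(c.max(-1)-c.min(-1)<30)
for n,b in(("scene",(230,285,285,365)),("top",(505,308,560,345))):
    p=pts(n,*b,.09,.3,grey);print(n,"fork",len(p),p.min(0),p.max(0),p.mean(0))
    q=p[p[:,2]>.14];m=q.mean(0);w,v=np.linalg.eigh(np.cov(q[:,:2].T));print(" eye",len(q),m,np.sqrt(w),v[:,1],np.degrees(np.arctan2(v[1,1],v[0,1])),q.min(0),q.max(0))
# stand top
p=pts("top",490,305,600,365,.055,.075);r=cv2.minAreaRect((p[:,:2]*1000).astype(np.float32));print("stand",r,p[:,2].mean(), np.round(cv2.boxPoints(r)))
p=pts("scene",200,330,310,420,.06,.07);r=cv2.minAreaRect((p[:,:2]*1000).astype(np.float32));print("standS",r,np.round(cv2.boxPoints(r)))
# rail top
p=pts("top",145,185,385,245,.245,.268,grey);r=cv2.minAreaRect((p[:,:2]*1000).astype(np.float32));print("rail",r,len(p),np.round(cv2.boxPoints(r)))
p=pts("scene",455,255,675,310,.245,.262,grey);r=cv2.minAreaRect((p[:,:2]*1000).astype(np.float32));print("railS",r,len(p),np.round(cv2.boxPoints(r)))
for n,b in(("top",(290,272,312,290)),("scene",(484,240,510,290)),("top",(184,258,204,278))):
    p=pts(n,*b,.2,.26,grey);print(n,"peg",len(p),p.min(0),p.max(0),p.mean(0))
c=[]
for n,b in(("top",(285,190,322,290)),("scene",(480,225,540,300))):
    p=pts(n,*b,.2,.3);print(n,"peg region",len(p),p.min(0),p.max(0))
    a=I[n][int(b[1]/s):int(b[3]/s),int(b[0]/s):int(b[2]/s)];c.append(cv2.resize(a,(400,600),interpolation=cv2.INTER_CUBIC))
cv2.imwrite("pics/c1.png",np.hstack(c))
```

```text
scene fork 520 [ 0.3385 -0.2774  0.0902] [ 0.4697 -0.2269  0.2094] [ 0.4597 -0.2527  0.159 ]
 eye 363 [ 0.4655 -0.2525  0.1785] [0.0028 0.0146] [0.0005 1.    ] 89.97015612111215 [ 0.4554 -0.2774  0.1401] [ 0.4696 -0.2269  0.2094]
top fork 223 [ 0.4569 -0.2761  0.0904] [ 0.4677 -0.2298  0.2116] [ 0.4607 -0.2508  0.1738]
 eye 184 [ 0.4611 -0.2506  0.1869] [0.0032 0.0137] [0.0248 0.9997] 88.57774436945178 [ 0.4573 -0.2761  0.1401] [ 0.4677 -0.2298  0.2116]
stand ((462.9300231933594, -285.9935302734375), (151.44735717773438, 80.7001953125), 89.81745910644531) 0.06390729721960214 [[ 422. -362.]
 [ 503. -362.]
 [ 504. -210.]
 [ 423. -210.]]
standS ((499.78704833984375, -282.49664306640625), (150.0653839111328, 156.62525939941406), 89.96212005615234) [[ 421. -357.]
 [ 578. -358.]
 [ 578. -208.]
 [ 422. -207.]]
rail ((624.97216796875, 138.5065155029297), (299.09942626953125, 73.99197387695312), 78.99082946777344) 828 [[560.  -1.]
 [633. -15.]
 [690. 278.]
 [617. 292.]]
railS ((631.4744262695312, 141.24072265625), (300.5691223144531, 60.63088607788086), 78.70679473876953) 841 [[572.  -0.]
 [632. -12.]
 [691. 283.]
 [631. 295.]]
top peg 46 [0.5329 0.0707 0.2323] [0.554  0.0859 0.2436] [0.5399 0.0788 0.2395]
scene peg 153 [0.535  0.0235 0.2286] [0.625  0.0804 0.2585] [0.5878 0.0618 0.2448]
top peg 72 [0.5619 0.2168 0.2309] [0.5882 0.2327 0.2435] [0.5729 0.2239 0.2383]
top peg region 720 [0.5326 0.0458 0.2121] [0.654  0.1031 0.2852]
scene peg region 886 [0.535  0.0114 0.2206] [0.6539 0.1029 0.2851]
```

View pics/c1.png

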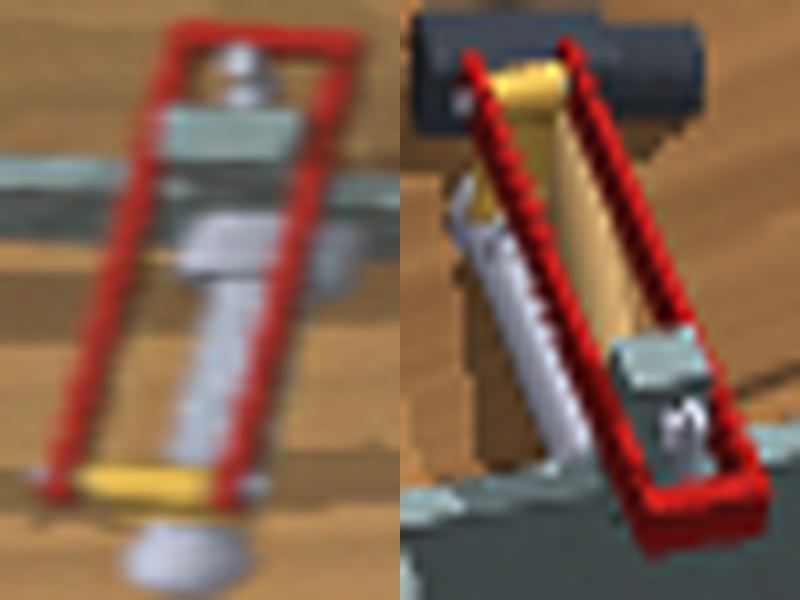

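Fork eye: (0.463, -0.2525, 0.175), square to the world axes. That agrees with the stand origin (0.463, -0.286) plus the 30 mm slot offset. Next is a careful fit of the peg and the hinge.

```bash
cat >> h.py <<'E'
def rel(target,rz_world=0.,pos=None,rot=None):
    """tool-axis shift to a world point, and tool-axis turn for a turn about world z (deg)"""
    s=readout.get_state();pos=s["position"] if pos is None else pos
    q=s["tcp_rot"] if rot is None else rot;r=R.from_quat([q[1],q[2],q[3],q[0]])
    return np.round(r.inv().apply(np.array(target)-pos),4),np.round(r.inv().apply([0,0,np.radians(rz_world)]),4)
E
python3 - <<'E'
from h import *
np.set_printoptions(precision=4,suppress=True)
D={n:np.load(n+"d.npy") for n in("scene","top")};G={n:grid(n,D[n]).reshape(-1,3) for n in D};I={n:cv2.imread(n+".png").astype(int).reshape(-1,3) for n in D}
for n in D:
    g=G[n];c=I[n];b=c[:,0];gr=c[:,1];r=c[:,2]
    box=(g[:,0]>.5)&(g[:,0]<.72)&(g[:,1]>-.03)&(g[:,1]<.32)&(g[:,2]>.2)&(g[:,2]<.3)
    grey=box&(c.max(1)-c.min(1)<35);
    # rail front/top edge
    t=g[grey&(abs(g[:,2]-.256)<.004)]
    for yaw in(-11,):
        a=np.radians(yaw);X=np.array([np.cos(a),np.sin(a)]);Y=np.array([-np.sin(a),np.cos(a)])
        print(n,"rail x pct",np.percentile(t[:,:2]@X,[2,10,50,90,98]),"y",np.percentile(t[:,:2]@Y,[0.5,99.5]))
    vv=t[abs(t[:,:2]@X-np.median(t[:,:2]@X))<.012];k=np.polyfit(vv[:,1],vv[:,0],1);print(" rail yaw",-np.degrees(np.arctan(k[0])))
    for lab,c0 in(("R",(.5399,.0788)),("L",(.5729,.2239))):
        y0=np.dot(c0,Y);m=grey&(abs(g[:,:2]@Y-y0)<.013)&(g[:,2]>.229)&(g[:,2]<.25)
        p=g[m];px=p[:,:2]@X
        p=p[px<px.min()+.085];px=p[:,:2]@X;py=p[:,:2]@Y
        print(lab,len(p),"xmin",px.min(),"y med bead",np.median(py[px<px.min()+.014]),"y rng bead",py[px<px.min()+.014].min(),py[px<px.min()+.014].max(),"shaft y",np.median(py[(px>px.min()+.03)]),"zmax",p[:,2].max())
    yel=box&(r>150)&(gr>110)&(b<110)&(g[:,2]>.262);p=g[yel]
    for y0 in(.18,.325): 
        q=p[abs(p[:,:2]@Y-y0)<.03]
        if len(q): print(" hinge",y0,len(q),np.median(q[:,:2]@X),np.percentile(q[:,:2]@X,[5,95]),np.median(q[:,:2]@Y),q[:,2].max())
    kp=g[grey&(g[:,2]>.28)];print(" keeper",len(kp),kp.max(0) if len(kp) else'')
    red=box&(r>120)&(gr<80)&(abs(g[:,:2]@Y-.18)<.04);q=g[red];print(" red y",np.percentile(q[:,:2]@Y,[1,99]),"x",np.percentile(q[:,:2]@X,[1,99]))
print(rel([.40,.35,.36],0),rel([.463,-.2525,.30],13))
print(readout.get_state()["position"])
E
```

```text
scene rail x pct [0.5942 0.5959 0.6013 0.6158 0.6216] y [0.1104 0.4062]
 rail yaw -11.182449500445603
R 102 xmin 0.5099347726088252 y med bead 0.1778152377004009 y rng bead 0.1762774516152192 0.18271574493536347 shaft y 0.1800299885891478 zmax 0.24708355452210085
L 151 xmin 0.5088029574003734 y med bead 0.32945530867919914 y rng bead 0.3259677532060565 0.3359573386658451 shaft y 0.32832524511363587 zmax 0.24968142448288777
 hinge 0.18 17 0.5236041408245818 [0.5202 0.5258] 0.18474496311531713 0.27630923065234425
 hinge 0.325 17 0.5307709208634276 [0.5278 0.5334] 0.3350646089224916 0.27638034664912114
 keeper 96 [0.6724 0.2213 0.2864]
 red y [0.1717 0.1964] x [0.5172 0.6275]
top rail x pct [0.5953 0.5962 0.6008 0.6162 0.6221] y [0.1077 0.4023]
 rail yaw -11.228992717657867
R 156 xmin 0.5077880375362216 y med bead 0.18018942212047465 y rng bead 0.17416496775554346 0.1872376088592534 shaft y 0.18292031628010205 zmax 0.24679320900950674
L 203 xmin 0.5085891058284714 y med bead 0.32913983327556184 y rng bead 0.3232458996527104 0.3365244155474177 shaft y 0.3252997534335616 zmax 0.2498974674770359
 hinge 0.18 31 0.5229099593803254 [0.5199 0.5272] 0.181015288060415 0.276243265916041
 hinge 0.325 28 0.5301987116042629 [0.5271 0.5338] 0.3311665399933116 0.27663822901033097
 keeper 92 [0.6727 0.2168 0.2861]
 red y [0.1688 0.1935] x [0.5189 0.6289]
(array([-0.244 ,  0.3111, -0.1181]), array([0., 0., 0.])) (array([-0.8169,  0.5079, -0.0575]), array([-0.0002, -0.    , -0.2269]))
[0.1517 0.6576 0.2416]
```

Tip at about (0.533, 0.081, 0.235), inward direction at yaw -11°. The hinge is about 15 mm inward. Both cameras agree, and the rail face measures 87 mm from the tip (88 given). Moving now.

carry_out([
  [[-0.244,0.311,-0.118,0,0,0],[-0.244,0.311,-0.118,0,0,0],[-0.244,0.311,-0.118,0,0,0],[-0.244,0.311,-0.118,0,0,0],[-0.244,0.311,-0.118,0,0,0]],
], fingers=-1)

```text
clock: 0.6
position: [0.3029, 0.4696, 0.3141]
tcp_rot: [0.0, 0.782, 0.623, -0.0]
force: [0.5, 0.7, 0.6]
width: 0.998
```

carry_out([
  [[-0.666,0.315,0,0,0,0],[-0.666,0.315,0,0,0,0],[-0.666,0.315,0,0,0,0],[-0.666,0.315,0,0,0,0],[-0.666,0.315,0,0,0,0]],
])

```text
clock: 1.1
position: [0.3552, 0.2252, 0.3136]
tcp_rot: [0.0, 0.782, 0.623, 0.0]
force: [0.4, 0.8, 0.1]
width: 1.002
```

carry_out([
  [[-0.44,0.208,0,0,0,0],[-0.44,0.208,0,0,0,0],[-0.44,0.208,0,0,0,0],[-0.44,0.208,0,0,0,0],[-0.44,0.208,0,0,0,0]],
])

```text
clock: 1.6
position: [0.4085, -0.0193, 0.3139]
tcp_rot: [0.0, 0.783, 0.623, 0.0]
force: [2.2, 1.5, -0.3]
width: 0.999
```

Run:
```python
from h import *
print(rel([.463,-.2525,.27],13),readout.get_state()["position"])
```

```text
(array([-0.215 ,  0.1055,  0.0439]), array([ 0.000e+00,  1.000e-04, -2.269e-01])) [ 0.40850476 -0.01932411  0.31385023]
```

carry_out([
  [[-0.215,0.1055,0.02,0,0,-0.1],[-0.215,0.1055,0.02,0,0,-0.227],[-0.215,0.1055,0.02,0,0,-0.227],[-0.215,0.1055,0.02,0,0,-0.227],[-0.215,0.1055,0.02,0,0,-0.227]],
])

```text
clock: 2.1
position: [0.4631, -0.2531, 0.2931]
tcp_rot: [-0.0, 0.707, 0.707, -0.0]
force: [0.8, 0.6, -0.5]
width: 0.996
```

carry_out([
  [[0,0,0,0,0,0]],
])

```text
clock: 2.2
position: [0.4632, -0.2542, 0.2918]
tcp_rot: [-0.001, 0.708, 0.706, -0.001]
force: [0.3, 0.5, 0.0]
width: 1.0
```

Run:
```python
from h import *
p,d=capture("scene");cv2.imwrite("pics/g1.png",cv2.resize(p[150:280,100:230],(600,600),interpolation=cv2.INTER_CUBIC))
s=readout.get_state();q=s["tcp_rot"];print(rel([.463,-.2525,.176]),s["position"],R.from_quat([q[1],q[2],q[3],q[0]]).as_matrix().round(4),s["force"])
```

```text
(array([-0.0004,  0.0002,  0.1164]), array([0., 0., 0.])) [ 0.46306012 -0.25223826  0.29238947] [[ 0.0027  1.     -0.0023]
 [ 1.     -0.0027  0.0013]
 [ 0.0013 -0.0023 -1.    ]] [-0.64987981  0.12819369  0.09101006]
```

View pics/g1.png

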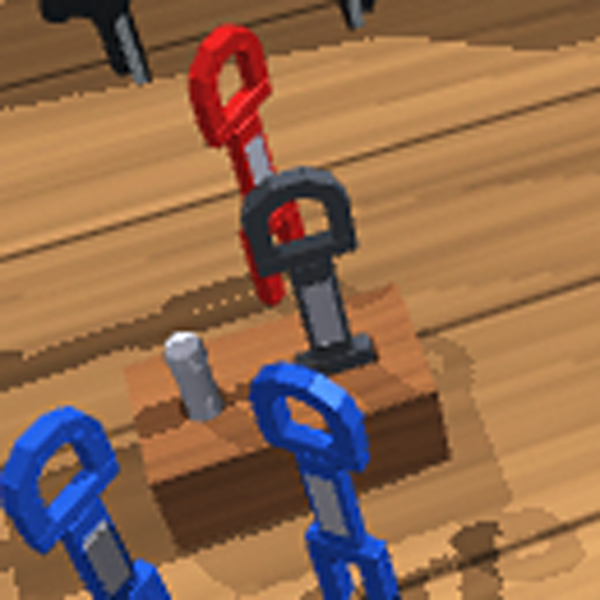

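The crop shows the fork upright at (300,235) with the drift at (195,375), clear of the finger path. The TCP is centred over the fork, so I'll go down and grip.

carry_out([
  [[0,0,0.04,0,0,0],[0,0,0.08,0,0,0],[0,0,0.1,0,0,0],[0,0,0.116,0,0,0],[0,0,0.116,0,0,0]],
])

```text
clock: 2.75
position: [0.4628, -0.2495, 0.1763]
tcp_rot: [-0.001, 0.707, 0.707, -0.0]
force: [0.3, -0.6, 0.4]
width: 1.002
```

carry_out([
  [[0,0,0,0,0,0],[0,0,0,0,0,0],[0,0,0,0,0,0],[0,0,0,0,0,0],[0,0,0,0,0,0]],
], fingers=1, grip_force=60)

```text
clock: 3.25
position: [0.4639, -0.2509, 0.1798]
tcp_rot: [0.001, 0.707, 0.707, 0.0]
force: [-0.0, 0.2, 7.6]
width: 0.568
```

carry_out([
  [[0,0,0,0,0,0],[0,0,0,0,0,0],[0,0,0,0,0,0]],
])

```text
clock: 3.55
position: [0.4639, -0.2509, 0.1798]
tcp_rot: [0.001, 0.707, 0.707, 0.0]
force: [-0.4, -0.5, 7.1]
width: 0.568
```

Gripped at 0.568 x 85 = 48 mm, close to the expected 50. Lifting.

carry_out([
  [[0,0,-0.01,0,0,0],[0,0,-0.03,0,0,0],[0,0,-0.06,0,0,0],[0,0,-0.1,0,0,0],[0,0,-0.1,0,0,0]],
])

```text
clock: 4.05
position: [0.4642, -0.251, 0.2843]
tcp_rot: [0.004, 0.707, 0.707, 0.001]
force: [0.5, -0.1, -2.1]
width: 0.568
```

Run:
```python
from h import *
s=readout.get_state();print(s["position"],s["force"],s["width"],s["clock"])
print(rel([.4645,.096,.275],-11.1))
```

```text
[ 0.46420164 -0.2510075   0.28425778] [ 0.53497873 -0.13670969 -2.07626237] 0.567503887755219 4.05
(array([3.47e-01, 3.00e-04, 7.90e-03]), array([ 0.0008, -0.0013,  0.1937]))
```

carry_out([
  [[0.346,0,0,0,0,0.06],[0.346,0,0,0,0,0.12],[0.346,0,0,0,0,0.194],[0.346,0,0,0,0,0.194],[0.346,0,0,0,0,0.194]],
])

```text
clock: 4.55
position: [0.4626, 0.0014, 0.278]
tcp_rot: [0.0, 0.772, 0.635, 0.0]
force: [1.7, -0.0, -2.2]
width: 0.563
```

Run:
```python
from h import *
s=readout.get_state();q=s["tcp_rot"];print(rel([.4646,.0945,.275]),s["position"],R.from_quat([q[1],q[2],q[3],q[0]]).as_matrix().round(4))
```

```text
(array([ 0.0918, -0.016 ,  0.003 ]), array([0., 0., 0.])) [0.46257663 0.00136079 0.27796771] [[ 1.932e-01  9.812e-01  4.000e-04]
 [ 9.812e-01 -1.932e-01  0.000e+00]
 [ 1.000e-04  4.000e-04 -1.000e+00]]
```

carry_out([
  [[0.092,-0.016,0.03,0,0,0],[0.092,-0.016,0.03,0,0,0],[0.092,-0.016,0.03,0,0,0],[0.092,-0.016,0.03,0,0,0],[0.092,-0.016,0.03,0,0,0]],
])

```text
clock: 5.05
position: [0.4653, 0.0923, 0.2482]
tcp_rot: [0.0, 0.772, 0.635, 0.0]
force: [0.2, -0.6, -2.1]
width: 0.571
```

Run:
```python
from h import *
np.set_printoptions(precision=4,suppress=True)
s=readout.get_state();print(s["position"],s["force"])
a=np.radians(-11.1);X=np.array([np.cos(a),np.sin(a)]);Y=np.array([-np.sin(a),np.cos(a)])
ims=[]
for n in("scene","top"):
    p,d=capture(n);cv2.imwrite(n+"2.png",p);np.save(n+"2d.npy",d)
    c=get_calibration(n);P=np.array(c["camera_from_world"])@np.r_[.50,.088,.22,1];u=c["mtx"][0,0]*P[0]/-P[2]+c["mtx"][0,2];v=-c["mtx"][1,1]*P[1]/-P[2]+c["mtx"][1,2];u,v=int(u),int(v);print(n,"crop",u-50,v-55)
    ims.append(cv2.resize(p[v-55:v+55,u-50:u+50],None,fx=4,fy=4,interpolation=cv2.INTER_CUBIC))
    g=grid(n,d).reshape(-1,3);cc=p.astype(int).reshape(-1,3);t=s["position"]
    rx=(g[:,:2]-t[:2])@X;ry=(g[:,:2]-t[:2])@Y
    m=(abs(rx)<.03)&(abs(ry)<.03)&(g[:,2]>.05)&(g[:,2]<.30)
    e=m&(abs(ry)<.012)&(g[:,2]>.235)&(g[:,2]<t[2]+.06);print(" crown",e.sum(),np.percentile(g[e,2],[50,90,95,98,100]) if e.any() else '',np.median(rx[e]),np.percentile(ry[e],[2,98]))
    sh=m&(g[:,2]<.21)&(g[:,2]>.1);print(" shank",sh.sum(),"x",np.percentile(rx[sh],[5,50,95]),"y",np.percentile(ry[sh],[5,50,95]))
cv2.imwrite("pics/pre.png",np.hstack(ims))
```

```text
[0.4653 0.0923 0.2482] [ 0.2129 -0.5934 -2.1292]
scene crop 257 99
 crown 72 [0.2733 0.2765 0.2771 0.2778 0.2788] 0.0022055332939731097 [-0.0118  0.0112]
 shank 349 x [-0.0043  0.0028  0.0051] y [-0.0204 -0.0025  0.015 ]
top crop 141 145
  return _methods._mean(a, axis=axis, dtype=dtype,
  ret = ret.dtype.type(ret / rcount)
Traceback (most recent call last):
IndexError: index -1 is out of bounds for axis 0 with size 0
```

Run:
```python
from h import *
a=np.radians(-11.1);X=np.array([np.cos(a),np.sin(a),0]);Y=np.array([-np.sin(a),np.cos(a),0]);tip=.508*X+.1815*Y
s=readout.get_state();print(s["position"],rel(tip-.020*X+[0,0,.235]),rel(tip+.005*X+[0,0,.235]))
p=cv2.imread("scene2.png");cv2.imwrite("pics/pre.png",cv2.resize(p[99:209,247:367],None,fx=5,fy=5,interpolation=cv2.INTER_CUBIC))
```

```text
[0.46545234 0.09185966 0.24829576] (array([0.0018, 0.0489, 0.0133]), array([0., 0., 0.])) (array([0.0019, 0.0739, 0.0133]), array([0., 0., 0.]))
```

View pics/pre.png

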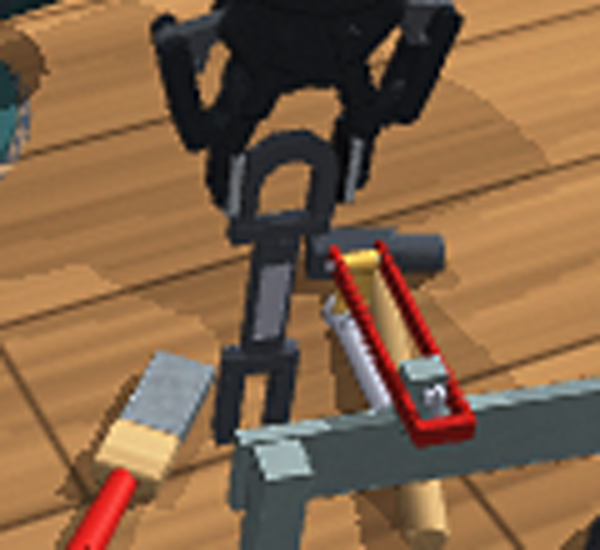

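The picture shows the fork upright and gripped by the flats (about (235,190) and (350,175)), just before the peg. The crop gives no reason to change the plan. Moving to 20 mm before the tip, then onto the bead.

carry_out([
  [[0.003,0.015,0.0133,0,0,0],[0.003,0.03,0.0133,0,0,0],[0.003,0.045,0.0133,0,0,0],[0.003,0.049,0.0133,0,0,0],[0.003,0.049,0.0133,0,0,0]],
])

```text
clock: 5.65
position: [0.5141, 0.0856, 0.2345]
tcp_rot: [-0.0, 0.773, 0.635, -0.0]
force: [-0.3, 0.3, -2.3]
width: 0.57
```

carry_out([
  [[0,0,0,0,0,0],[0,0,0,0,0,0]],
])

```text
clock: 5.85
position: [0.5135, 0.0864, 0.2348]
tcp_rot: [0.0, 0.772, 0.635, 0.0]
force: [-0.5, 0.2, -2.4]
width: 0.57
```

```bash
cat >> h.py <<'E'
a_=np.radians(-11.1);X=np.array([np.cos(a_),np.sin(a_),0]);Y=np.array([-np.sin(a_),np.cos(a_),0]);tip=.508*X+.1815*Y+np.array([0,0,.235])
def show():
    s=readout.get_state();d=s["position"]-tip;print("t %.2f TCP in peg x %.1f y %.1f z %.1f mm"%(s["clock"],d@X*1e3,d@Y*1e3,d[2]*1e3),"F x %.1f y %.1f z %.1f"%(s["force"]@X,s["force"]@Y,s["force"][2]))
E
python3 - <<'E'
from h import *
show()
p,d=capture("scene");cv2.imwrite("s3.png",p);g=grid("scene",d).reshape(-1,3);t=readout.get_state()["position"]
r=g-t;rx=r@X;ry=r@Y
e=(abs(rx)<.03)&(abs(ry)<.012)&(r[:,2]>.01)&(r[:,2]<.05);print("crown z",np.percentile(g[e,2],[50,90,98,100]),np.median(rx[e]))
for lo,hi in((.1,.14),(.14,.19)):
    m=(abs(rx)<.015)&(abs(ry)<.035)&(g[:,2]<hi)&(g[:,2]>lo);print(lo,m.sum(),"x",np.percentile(rx[m],[5,50,95]),"y",np.percentile(ry[m],[1,50,99]))
cv2.imwrite("pics/s3.png",cv2.resize(p[99:219,257:377],(600,600),interpolation=cv2.INTER_CUBIC))
E
```

```text
t 5.85 TCP in peg x -20.7 y 2.1 z -0.2 mm F x -0.5 y 0.1 z -2.4
crown z [0.25956544 0.26301291 0.27394409 0.27701579] 0.001864403604155847
0.1 2 x [-0.00739165 -0.00644618 -0.00550071] y [-0.01103915 -0.01079436 -0.01054957]
0.14 132 x [-0.00129303  0.00257872  0.0042159 ] y [-0.01181935 -0.00268452  0.01002105]
```

View pics/s3.png

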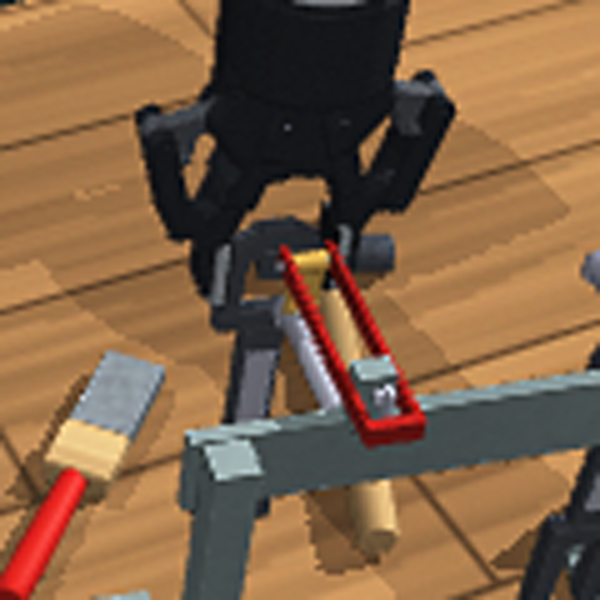

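The fork eye is in line with the peg and flap at about (290,270), with the red arm between the fingers. Going in slowly to x = +4.

carry_out([
  [[0,0.006,0,0,0,0],[0,0.012,0,0,0,0],[0,0.018,0,0,0,0],[0,0.024,0,0,0,0],[0,0.024,0,0,0,0]],
])

```text
clock: 6.4
position: [0.5381, 0.0816, 0.2342]
tcp_rot: [-0.0, 0.772, 0.635, -0.0]
force: [0.2, 0.2, -2.7]
width: 0.566
```

carry_out([
  [[0,0,0.0015,0,0,0],[0,0,0.003,0,0,0],[0,0,0.0045,0,0,0],[0,0,0.0045,0,0,0]],
])

```text
clock: 6.8
position: [0.5372, 0.0818, 0.2298]
tcp_rot: [-0.0, 0.772, 0.635, -0.0]
force: [-0.1, 0.2, -2.7]
width: 0.568
```

```bash
python3 -c "
from h import *
show()"
```

```text
t 6.80 TCP in peg x 3.4 y 2.2 z -5.2 mm F x -0.1 y 0.2 z -2.7
```

carry_out([
  [[0,0,0.001,0,0,0],[0,0,0.002,0,0,0],[0,0,0.002,0,0,0]],
])

```text
clock: 7.1
position: [0.5374, 0.0818, 0.2279]
tcp_rot: [-0.0, 0.772, 0.635, -0.0]
force: [-0.4, -0.2, -2.7]
width: 0.567
```

carry_out([
  [[0,0,0.001,0,0,0],[0,0,0.001,0,0,0]],
])

```text
clock: 7.3
position: [0.5374, 0.0818, 0.2269]
tcp_rot: [-0.0, 0.772, 0.635, -0.0]
force: [0.0, -0.1, -3.3]
width: 0.565
```

carry_out([
  [[0,0,0.001,0,0,0],[0,0,0.001,0,0,0]],
])

```text
clock: 7.5
position: [0.5375, 0.0818, 0.2262]
tcp_rot: [0.0, 0.772, 0.635, 0.0]
force: [0.8, -0.5, -1.5]
width: 0.567
```

carry_out([
  [[0,0,0.0007,0,0,0],[0,0,0.0007,0,0,0]],
])

```text
clock: 7.7
position: [0.5376, 0.0818, 0.2259]
tcp_rot: [0.0, 0.772, 0.635, 0.0]
force: [-2.3, -0.3, 4.7]
width: 0.567
```

Contact felt at TCP z = 0.2262, which puts the eye about 4.8 mm below the TCP. Raising to eye z of about -10 and pushing in.

carry_out([
  [[0,0,-0.002,0,0,0],[0,0,-0.004,0,0,0],[0,0,-0.004,0,0,0]],
])

```text
clock: 8.0
position: [0.5374, 0.0818, 0.2293]
tcp_rot: [-0.0, 0.772, 0.635, -0.0]
force: [0.4, -0.6, -3.4]
width: 0.568
```

carry_out([
  [[0,0.003,0,0,0,0],[0,0.006,0,0,0,0],[0,0.009,0,0,0,0],[0,0.012,0,0,0,0],[0,0.012,0,0,0,0]],
])

```text
clock: 8.5
position: [0.5495, 0.0794, 0.2291]
tcp_rot: [-0.0, 0.772, 0.635, -0.0]
force: [0.6, 0.8, -3.5]
width: 0.568
```

```bash
python3 -c "
from h import *
show()"
```

```text
t 8.50 TCP in peg x 16.0 y 2.2 z -5.9 mm F x 0.4 y 0.9 z -3.5
```

Clean so far, with only light forces. Pushing on in small steps.

carry_out([
  [[0,0.003,0,0,0,0],[0,0.006,0,0,0,0],[0,0.009,0,0,0,0],[0,0.012,0,0,0,0],[0,0.012,0,0,0,0]],
])

```text
clock: 9.0
position: [0.5613, 0.0771, 0.2292]
tcp_rot: [-0.0, 0.772, 0.635, -0.0]
force: [-0.3, -0.2, -3.1]
width: 0.568
```

carry_out([
  [[0,0.003,0,0,0,0],[0,0.006,0,0,0,0],[0,0.009,0,0,0,0],[0,0.009,0,0,0,0]],
])

```text
clock: 9.4
position: [0.5702, 0.0753, 0.2292]
tcp_rot: [0.0, 0.772, 0.635, -0.0]
force: [-0.3, -0.7, -2.8]
width: 0.565
```

Run:
```python
from h import *
show();p,d=capture("scene");cv2.imwrite("pics/s4.png",cv2.resize(p[99:199,277:377],(600,600),interpolation=cv2.INTER_CUBIC))
```

```text
t 9.40 TCP in peg x 37.0 y 2.2 z -5.8 mm F x -0.2 y -0.8 z -2.8
```

View pics/s4.png

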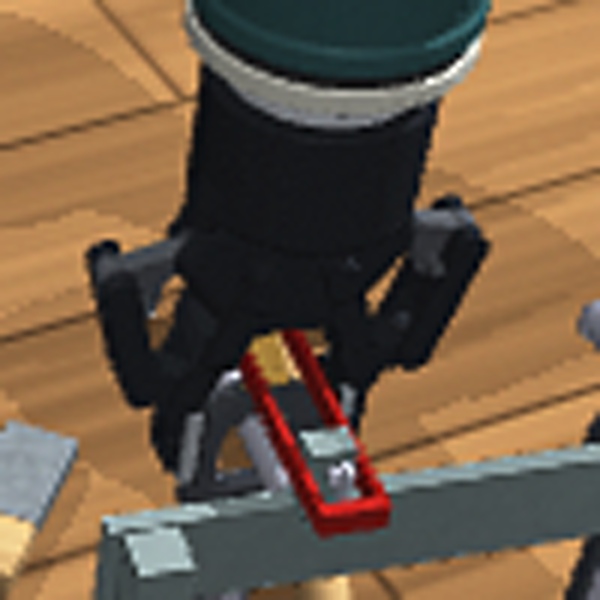

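Picture: the peg is through the eye at (260,450), and the flap has swung up at (275,358), riding on the crown. Continuing past the drop point.

carry_out([
  [[0,0.003,0,0,0,0],[0,0.006,0,0,0,0],[0,0.009,0,0,0,0],[0,0.012,0,0,0,0],[0,0.013,0,0,0,0]],
])

```text
clock: 9.95
position: [0.5829, 0.0728, 0.2293]
tcp_rot: [-0.0, 0.772, 0.635, -0.0]
force: [0.1, 0.5, -2.6]
width: 0.564
```

carry_out([
  [[0,0.002,0,0,0,0],[0,0.004,0,0,0,0],[0,0.004,0,0,0,0],[0,0.004,0,0,0,0],[0,0.004,0,0,0,0]],
])

```text
clock: 10.45
position: [0.5864, 0.0722, 0.2293]
tcp_rot: [0.0, 0.772, 0.635, -0.0]
force: [-0.4, 0.2, -2.8]
width: 0.57
```

Run:
```python
from h import *
show();p,d=capture("scene");cv2.imwrite("pics/s5.png",cv2.resize(p[99:199,277:377],(600,600),interpolation=cv2.INTER_CUBIC))
```

```text
t 10.45 TCP in peg x 53.6 y 2.2 z -5.7 mm F x -0.5 y 0.1 z -2.8
```

View pics/s5.png

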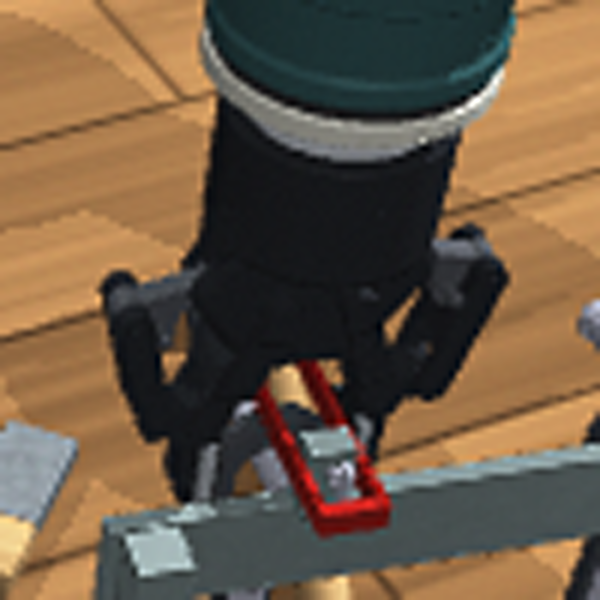

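The lifted brass face at (275,358) is gone, so the flap has probably dropped; the tan strip at (290,380) is the hammer handle behind. Drawing back to feel it.

carry_out([
  [[0,-0.004,0.001,0,0,0],[0,-0.009,0.002,0,0,0],[0,-0.014,0.002,0,0,0],[0,-0.019,0.002,0,0,0],[0,-0.022,0.002,0,0,0]],
])

```text
clock: 11.0
position: [0.5644, 0.0765, 0.2275]
tcp_rot: [0.0, 0.772, 0.635, 0.0]
force: [-0.1, 0.4, -2.8]
width: 0.573
```

carry_out([
  [[0,-0.001,0,0,0,0],[0,-0.002,0,0,0,0],[0,-0.003,0,0,0,0],[0,-0.004,0,0,0,0],[0,-0.004,0,0,0,0]],
])

```text
clock: 11.5
position: [0.561, 0.0771, 0.2273]
tcp_rot: [-0.0, 0.772, 0.635, -0.0]
force: [1.4, -0.2, -3.2]
width: 0.566
```

```bash
python3 -c "
from h import *
show()"
```

```text
t 11.50 TCP in peg x 27.6 y 2.2 z -7.7 mm F x 1.4 y 0.0 z -3.2
```

carry_out([
  [[0,-0.001,0,0,0,0],[0,-0.001,0,0,0,0]],
])

```text
clock: 11.7
position: [0.5599, 0.0774, 0.2273]
tcp_rot: [-0.0, 0.772, 0.635, -0.0]
force: [-0.0, 0.7, -2.9]
width: 0.566
```

carry_out([
  [[0,-0.001,0,0,0,0],[0,-0.001,0,0,0,0]],
])

```text
clock: 11.9
position: [0.559, 0.0776, 0.2273]
tcp_rot: [-0.0, 0.772, 0.635, -0.0]
force: [0.6, -0.3, -2.9]
width: 0.57
```

carry_out([
  [[0,-0.001,0,0,0,0],[0,-0.001,0,0,0,0]],
])

```text
clock: 12.1
position: [0.558, 0.0778, 0.2273]
tcp_rot: [0.0, 0.772, 0.635, -0.0]
force: [0.2, -0.2, -3.2]
width: 0.565
```

carry_out([
  [[0,-0.001,0,0,0,0],[0,-0.001,0,0,0,0]],
])

```text
clock: 12.3
position: [0.557, 0.0779, 0.2274]
tcp_rot: [0.0, 0.772, 0.635, 0.0]
force: [0.0, -0.9, -3.4]
width: 0.569
```

carry_out([
  [[0,-0.0007,0,0,0,0],[0,-0.0007,0,0,0,0]],
])

```text
clock: 12.5
position: [0.5566, 0.078, 0.2273]
tcp_rot: [0.0, 0.772, 0.635, 0.0]
force: [4.3, -0.6, -4.1]
width: 0.566
```

Caught at x of about 23 mm, exactly where the shut flap should be. Pulling a little more.

carry_out([
  [[0,-0.0004,0,0,0,0],[0,-0.0004,0,0,0,0]],
])

```text
clock: 12.7
position: [0.5564, 0.078, 0.2273]
tcp_rot: [0.0, 0.772, 0.635, 0.0]
force: [6.1, -1.4, -4.9]
width: 0.563
```

carry_out([
  [[0,-0.0003,0,0,0,0],[0,-0.0004,0,0,0,0],[0,-0.0004,0,0,0,0]],
])

```text
clock: 13.0
position: [0.5562, 0.0781, 0.2273]
tcp_rot: [0.001, 0.772, 0.635, 0.001]
force: [8.4, -0.7, -6.0]
width: 0.567
```

carry_out([
  [[0,0,0,0,0,0],[0,0,0,0,0,0],[0,0,0,0,0,0],[0,0,0,0,0,0],[0,0,0,0,0,0]],
])

```text
clock: 13.5
position: [0.5562, 0.0781, 0.2273]
tcp_rot: [0.001, 0.772, 0.635, 0.0]
force: [9.7, -0.4, -4.9]
width: 0.566
```

carry_out([
  [[0,0,0,0,0,0],[0,0,0,0,0,0],[0,0,0,0,0,0],[0,0,0,0,0,0],[0,0,0,0,0,0]],
])

```text
clock: 14.0
position: [0.5562, 0.0781, 0.2273]
tcp_rot: [0.001, 0.772, 0.635, 0.001]
force: [9.8, -0.4, -5.3]
width: 0.569
```

Held at about 9.5 N for over a second. Now inward 12 mm, then lowering the crown onto the peg.

carry_out([
  [[0,0.003,0,0,0,0],[0,0.007,0,0,0,0],[0,0.011,0,0,0,0],[0,0.014,0.001,0,0,0],[0,0.014,0.0015,0,0,0]],
])

```text
clock: 14.5
position: [0.5696, 0.0754, 0.2255]
tcp_rot: [-0.0, 0.772, 0.635, -0.0]
force: [-0.3, 0.2, -3.2]
width: 0.571
```

carry_out([
  [[0,0,0.0005,0,0,0],[0,0,0.001,0,0,0],[0,0,0.001,0,0,0]],
])

```text
clock: 14.8
position: [0.5692, 0.0756, 0.2247]
tcp_rot: [-0.0, 0.772, 0.635, -0.0]
force: [0.4, 0.2, -2.7]
width: 0.566
```

carry_out([
  [[0,0,0.0005,0,0,0],[0,0,0.0005,0,0,0]],
])

```text
clock: 15.0
position: [0.5693, 0.0755, 0.2243]
tcp_rot: [0.0, 0.772, 0.635, 0.0]
force: [0.4, -0.6, -2.9]
width: 0.57
```

carry_out([
  [[0,0,0.0005,0,0,0],[0,0,0.0005,0,0,0]],
])

```text
clock: 15.2
position: [0.5694, 0.0755, 0.2242]
tcp_rot: [0.0, 0.772, 0.635, 0.0]
force: [-1.4, -0.2, 0.6]
width: 0.565
```

carry_out([
  [[0,0,0.0005,0,0,0],[0,0,0.0005,0,0,0]],
])

```text
clock: 15.4
position: [0.5694, 0.0756, 0.2241]
tcp_rot: [0.0, 0.772, 0.635, 0.0]
force: [-3.4, -0.8, 5.2]
width: 0.567
```

Crown is on the peg. Easing off, then opening gently.

carry_out([
  [[0,0,-0.0005,0,0,0],[0,0,-0.0005,0,0,0]],
], grip_force=20)

```text
clock: 15.6
position: [0.5694, 0.0755, 0.2241]
tcp_rot: [0.0, 0.772, 0.635, 0.0]
force: [-1.8, 0.2, 4.4]
width: 0.566
```

carry_out([
  [[0,0,0,0,0,0],[0,0,0,0,0,0],[0,0,0,0,0,0],[0,0,0,0,0,0]],
], fingers=-0.4)

```text
clock: 16.0
position: [0.5693, 0.0755, 0.2237]
tcp_rot: [-0.0, 0.772, 0.635, -0.0]
force: [0.4, -0.2, 0.1]
width: 0.698
```

carry_out([
  [[0,0,0,0,0,0],[0,0,0,0,0,0],[0,0,0,0,0,0],[0,0,0,0,0,0]],
], fingers=-1)

```text
clock: 16.4
position: [0.5693, 0.0755, 0.2238]
tcp_rot: [0.0, 0.772, 0.635, -0.0]
force: [-0.9, -0.3, 0.6]
width: 1.001
```

carry_out([
  [[0,0,-0.02,0,0,0],[0,0,-0.05,0,0,0],[0,0,-0.09,0,0,0],[0,0,-0.12,0,0,0],[0,0,-0.12,0,0,0]],
])

```text
clock: 16.9
position: [0.5699, 0.0756, 0.3487]
tcp_rot: [0.002, 0.772, 0.635, 0.003]
force: [-0.3, 0.0, 0.5]
width: 1.0
```

carry_out([
  [[0,-0.2,0,0,0,0],[0,-0.2,0,0,0,0],[0,-0.2,0,0,0,0],[0,-0.2,0,0,0,0],[0,-0.2,0,0,0,0]],
])

```text
clock: 17.4
position: [0.3693, 0.1146, 0.345]
tcp_rot: [0.001, 0.772, 0.636, 0.002]
force: [0.4, -0.2, -0.9]
width: 0.995
```

carry_out([
  [[0,0,0,0,0,0],[0,0,0,0,0,0],[0,0,0,0,0,0],[0,0,0,0,0,0],[0,0,0,0,0,0]],
])

```text
clock: 17.9
position: [0.3736, 0.1139, 0.3434]
tcp_rot: [-0.0, 0.772, 0.635, -0.001]
force: [-0.2, -0.1, 0.1]
width: 0.998
```

Run:
```python
from h import *
ims=[]
for n,o in(("scene",(277,130)),("top",(150,110))):
    p,d=capture(n);u,v=o;ims.append(cv2.resize(p[v:v+100,u:u+80],(400,500),interpolation=cv2.INTER_CUBIC))
    g=grid(n,d).reshape(-1,3);c=p.astype(int).reshape(-1,3);r=g-tip;rx=r@X;ry=r@Y;dark=(c.max(1)<85)&(c.max(1)-c.min(1)<25)
    m=dark&(rx>0)&(rx<.085)&(abs(ry)<.035)&(r[:,2]<.03)&(r[:,2]>-.185)
    for lo,hi in((-.18,-.1),(-.1,-.03),(-.03,.03)):
        k=m&(r[:,2]>lo)&(r[:,2]<hi)
        if k.sum()>3: print(n,lo,k.sum(),"x",np.median(rx[k]).round(4),"y",np.percentile(ry[k],[2,50,98]).round(4),"zmax",r[k,2].max().round(4))
cv2.imwrite("pics/end.png",np.hstack(ims));show()
```

```text
scene -0.18 205 x 0.0393 y [-0.0122  0.0085  0.0223] zmax -0.102
scene -0.1 36 x 0.0375 y [-0.0185 -0.0017  0.0134] zmax -0.0301
scene -0.03 167 x 0.0382 y [-0.022  -0.0121  0.0225] zmax 0.0181
top -0.18 74 x 0.0306 y [-0.0196 -0.0067  0.0157] zmax -0.101
top -0.1 40 x 0.0313 y [-0.0155 -0.0079  0.0046] zmax -0.0301
top -0.03 75 x 0.0321 y [-0.025  -0.0166  0.0125] zmax 0.0177
t 18.00 TCP in peg x -163.6 y 2.2 z 108.6 mm F x 0.4 y 1.1 z 0.5
```

View pics/end.png

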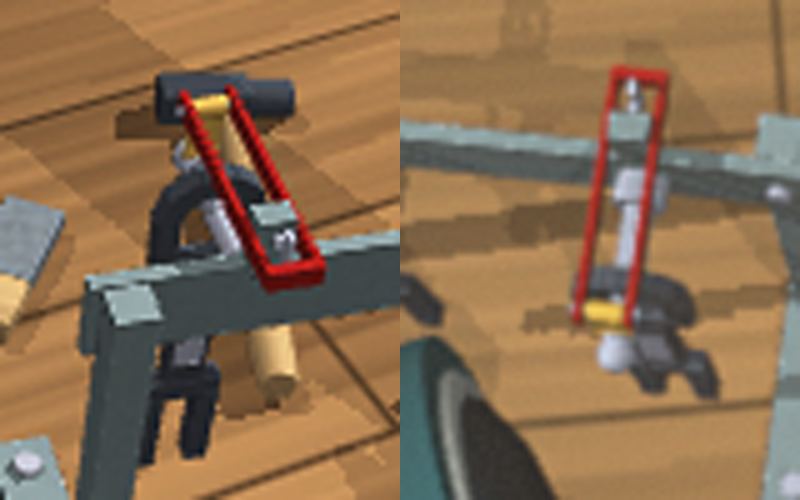

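The fork hangs on the peg behind the flap. In the left pane the eye is at (205,210) and the hinge at (208,103); the flap hangs shut and the bead is free in front. Crown top measures +17.8 mm (+17.5 expected) and x is the same along the fork's length, so it is upright. One stillness check, then I hand it in.

carry_out([
  [[0,0,0,0,0,0],[0,0,0,0,0,0],[0,0,0,0,0,0],[0,0,0,0,0,0],[0,0,0,0,0,0]],
])

```text
clock: 18.5
position: [0.373, 0.114, 0.3438]
tcp_rot: [0.0, 0.772, 0.635, 0.0]
force: [-0.0, -0.1, -0.3]
width: 1.001
```

carry_out([
  [[0,0,0,0,0,0],[0,0,0,0,0,0],[0,0,0,0,0,0],[0,0,0,0,0,0],[0,0,0,0,0,0]],
])

```text
clock: 19.0
position: [0.3731, 0.114, 0.3438]
tcp_rot: [0.0, 0.772, 0.635, -0.0]
force: [0.0, 0.4, 0.3]
width: 1.0
```

Run:
```python
from h import *
P=[capture("scene")[0].astype(int) for _ in range(5)]
w=np.s_[140:230,280:350];print("changed px over 0.2 s",[int((abs(p[w]-P[0][w]).max(-1)>25).sum()) for p in P]);p0=cv2.imread("scene.png").astype(int)
for n,b in(("hung",np.s_[155:225,355:395]),("hammer head",np.s_[142:158,305:338]),("brush",np.s_[165:222,255:292]),("drift",np.s_[220:245,133:150])): print(n,int((abs(P[-1][b]-p0[b]).max(-1)>40).sum()))
if (abs(P[-1][w]-P[0][w]).max(-1)>25).sum()<8: arm.hand_in(); print("handed in",readout.get_state()["clock"])
```

```text
changed px over 0.2 s [0, 0, 0, 0, 0]
hung 11
hammer head 0
brush 0
drift 63
the job is handed in; nothing more can be done
the job is handed in; nothing more can be done
```

The fork hangs on the empty peg behind the shut flap, and I handed the job in at about 19 s of robot time. No verdict was reported.

- **Hanging the fork:** I set the height by touching the crown lightly on the peg's bead, then pushed the eye past the flap to about 54 mm inward.
- **Pull test:** drawing back, the eye caught at about 23 mm, which fits the hinge I had measured about 15 mm from the tip. The pull read 8.4 to 9.8 N for just over a second, slightly above the 8 N asked. The highest force I saw on the rack was about 10 N.
- **Last checks:** the flap looked shut. The crown top was 17.8 mm above the peg axis (17.5 expected), and the fork hung upright about 35 mm inward. There was no movement between pictures over 0.2 s, and the arm was well clear.
- **Other tools:** the pictures of the hammer head and brush are unchanged, and the hung fork's area differs by only a few pixels.
- **Unresolved:** the picture around the drift differs from the start by 63 pixels. I put that down to the fork and its shadow no longer being beside it, since nothing went near the drift. I did not measure its position again.

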